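# Hang the push block on its keyhole screw

### The arm

A 7-joint arm with a two-finger parallel gripper is mounted at the origin on the work surface. World frame = base frame: x ahead of the robot, y to its left, z up, the work surface at z = 0. Lengths are in m, angles in rad, forces in N, time in s.
With the tool pointing down it reaches from about 0.425 to 0.95 m from the base axis. Payload 4.7 kg.
Tool frame: the origin (TCP) lies on the centre line of the jaws, within the pads' length; the fingertips stand 11 mm ahead of it and the grasp point (between the pads) lies 8 mm behind it; z points along the fingers, y is the line along which they close (so a half turn about z gives the same grasp; the last joint's range is limited). The gripper opens to 85 mm and grips with 20 to 120 N. Pads are 22 mm wide; open, the fingers measure 114 mm over their backs; the gripper's body (76 mm by 85 mm) begins 54 mm behind the grasp point. The pads swing forward as they close: fully open they stand 13 mm farther back than shut.
Start: joints at [1.214, 0.469, -0.049, 1.532, 0.024, 1.141, -0.082], TCP at [0.217, -0.639, 0.242] pointing down, gripper open.
Joint ranges: [-2.59, 2.59], [-0.33, 1.99], [-1.39, 1.29], [0.1, 2.45], [-1.04, 4.18], [0.21, 1.99], [-2.66, 2.66]. Speed limits (rad/s): [2.57, 2.57, 3.14, 3.14, 3.14, 3.14, 3.14].

### API

Orientations are given as a unit quaternion [x, y, z, w].
In Python, from bench import manip gives the robot as it stands. The module is installed in compiled form; this text tells all that it offers.
- The arm moves only by the tool step_arm, never from a script. Its argument "moves" is a list that holds one entry, the list of rows, each a list of 6 numbers: the shift along the tool's x, y, z in cm, then the turn, a rotation vector about the tool's x, y, z in rad. In form: [[[x, y, z, wx, wy, wz], ...]]. A call has 1 to 5 rows; each row is the pose to reach, as a shift and turn from the pose commanded when the call began, along the tool's axes at that moment; what a row does not reach only later rows make up. A row lasts 1/12 s, in which the tool goes at most 41.7 mm and 7.16 degrees, less where a joint would pass 70% of its speed; a pose out of reach is approached as far as the arm can. A call with a gripper value outside its range is refused whole. "fingers" is the opening in per cent of the stroke, from 0 (shut) to 100 (fully open), set as the call begins (left out, the last holds). The fingers move at their own pace and stop on an object; "force" is the grip in N (left out, the last holds). Time passes only in rows, so rows that repeat a pose let the fingers close. It gives the time, the measured TCP pose, the force, the opening and the grip force at its end, in the units of the state.
- manip.observe(): the state, without advancing time (a new reading comes with each control period).
- manip.capture(name): name is "scene" or "top" or "wrist"; returns a dict with "frame" (384x512x3 uint8, blue, green, red), "range_z" (384x512 float32, m along the optical axis (not along the pixel's ray), 0 where there is no reading), "camera_matrix" (3x3 intrinsics, pixels), "world_from_camera" (4x4, takes a point from camera to world coordinates). Camera axes: x right, y down, z forward; pixel columns grow to the right and rows downward; lengths in m; the calibration is good to about 2 mm. A picture is of the moment at which its call begins.
- manip.sign_off(): hands the job in; it is judged then, once.
The state is a dict: "clock": time; "joints": joint angles; "joint_velocities": joint speeds; "effort": joint torques, N m; "tcp_pos": TCP position; "ee_rot": TCP orientation; "ft_force": force on the tool from outside, world axes, zero at the start; "ft_torque": the same for the moment, N m; "gripper_width": finger opening in m; "gripper_force": force on a finger pad.
Only numpy, scipy, OpenCV 4.12 (cv2) and the standard library are available. Lean on these libraries where they do the work, as an engineer would, in place of code of your own. Each camera call takes 0.05 s, during which the arm holds its last target. There are 200 camera calls.

### The job

Pick up the wooden push block and hang it up on the sloping rack: put the round end of its keyhole over the head of the screw that stands out of the board, lay the base flat on the board, then pull the block straight down the slope until the screw is fully home in the narrow end of the slot, and let go. Work gently, feeling for the screw rather than forcing the block against it or the rack, and leave the other things on the bench where they are.

Things in the scene. Friction and masses are not known exactly. Their poses are not given: they have to be found in the camera images.
- pushblock: plain push block of a table saw: plywood base 180 (x) x 90 (y) mm, 9 mm thick, keyhole through it near the +x end, wooden handle on top; 0.23 to 0.46 kg. Starts flat on the bench, handle up, left or right of the rack. Origin: centre of the underside; z up through the handle, which is 80 mm long (x -60 to 20 mm), 24 mm wide (y) and reaches from 9 to 54 mm above the underside.
- grip (a point): point to grip on the push block's handle, over the base's middle: x = 0, y = 0, 34 mm above the underside; axes as the push block's. Pinch the handle across y (24 mm); firmly, as the keyhole lies 45 mm off to +x and a push there twists the block in the fingers.
- hole (a point): centre of the keyhole's round hole, 26 mm across, at x = 45 mm, y = 0 of the push block, at the level of its underside; axes as the push block's. The hole opens towards +x into a slot 13 mm wide that ends at x = 71 mm (block).
- slot (a point): where the middle of the screw's shank sits when home: in the slot, at x = 67 mm of the push block, 4 mm short of the slot's end and 22 mm from the hole's centre, at the level of the underside; axes as the push block's
- rack: plywood board, 270 mm up the slope and 260 mm wide, on a low stand fixed to the bench; its face rises at 20 degrees away from the robot. Origin: centre of the stand's underside, z up, x level towards the high side. A steel screw stands square out of the face: shank 8 mm thick, head 20 mm across and 4 mm thick, head underside 11.5 mm and top 15.5 mm off the face (2.5 mm play over the 9 mm base).
- rack_mark (a point): point on the board's face, in the middle of the track across it. Axes: x up the slope, y across, z square out of the face. The face reaches 185 mm down and 85 mm up the slope, 130 mm to each side. The screw is clamped firmly in the track on the line x = 0, but up to 14 mm to either side of this point (y = -14 to 14 mm): see or feel where. A block stopped by its head stands 15.5 mm off the face.
- plane: small wooden hand plane, 150 x 55 mm, 47 mm high; lies on the other side of the rack from the push block; leave alone. Origin: centre of its underside
- glue: white glue bottle, 60 mm across, 150 mm high, standing on the right beside the rack; leave alone. Origin: centre of its underside
- screwjar: glass jar, 70 mm across, 80 mm high, standing on the left beside the rack; leave alone. Origin: centre of its underside
- screwdriver: screwdriver lying on the bench, far out on the left; leave alone
There are look-alikes about, which are no part of the job. Several things look just like the pushblock: the one meant starts farthest from the robot's base.

How it is judged:
On the way:
1. the base lies down on the board (within 4 mm) with the screw's head through the round hole (x of hole in the frame of rack_mark between -0.006 and 0.006 m and y of hole in the frame of rack_mark between -0.018 and 0.018 m and z of hole in the frame of rack_mark below 0.004 m), for 0.05 s.
At the end, for the whole second after the job is handed in: the push block hangs released and still on the rack: the screw's shank within 3 mm of the end of the narrow slot, the base flat on the board (within 3 mm at the slot and 0.06 rad), the block pointing straight up the slope within 0.2 rad (x of slot in the frame of rack_mark between -0.003 and 0.003 m and y of slot in the frame of rack_mark between -0.018 and 0.018 m and z of slot in the frame of rack_mark below 0.003 m and angle between the z axis of pushblock and the z axis of rack_mark, either way round below 0.06 rad and angle between the x axis of pushblock and the x axis of rack_mark, either way round below 0.2 rad and linear speed of pushblock below 0.01 m/s); the robot touches nothing.
It fails at once if the push block is pressed or dragged against the rack or its screw with more than 60 N (contact force between pushblock and rack above 60 N).
It fails at once if the robot itself pushes on the rack with more than 15 N (contact force between any of the arm, the fingers and rack above 15 N).
It fails at once if another thing on the bench is moved by more than 30 mm (distance of any of plane, glue, screwjar, screwdriver from where it was at the start of the episode above 0.03 m).
It also fails if it takes over 72 s, if anything falls off the work surface, if the arm or the gripper's body presses on something with over 40 N, if the wrist force passes 120 N, or if a joint passes its speed limit or range.

## Working session

There is one attempt and no reset: what is moved stays moved. The work goes in short steps, Python scripts to look and compute and a tool call to move; the robot and the scene stay as the last step left them, time stands still between calls to the robot, and variables do not carry over. Pictures are saved under pics/ and viewed, at most 10 in all, crops included, and the job is handed in when it is done.

Besides the shell and the picture viewer there is one more tool, called after ">>>" as name([rows], argument=value, ...), one row to a line, values as JSON. step_arm: Moves the arm, as the interface text tells. Its arguments: {"type":"object","properties":{"moves":{"type":"array","items":{"type":"array","items":{"type":"array","items":{"type":"number"}}}},"fingers":{"type":"number"},"force":{"type":"number"}},"required":["moves"]}

```bash
mkdir -p pics; ls; python3 - <<'E'
from bench import manip
import cv2,numpy as np
s=manip.observe();print({k:np.round(s[k],3) for k in s})
for n in("top","scene"):
    c=manip.capture(n);cv2.imwrite(f"pics/{n}0.png",c["frame"]);np.savez(f"{n}0.npz",**c);print(np.round(c["world_from_camera"],3),c["camera_matrix"])
E
```

```text
pics
{'clock': np.float64(0.0), 'joints': array([ 1.214,  0.469, -0.049,  1.534,  0.024,  1.141, -0.082]), 'joint_velocities': array([-0.001,  0.001,  0.   , -0.   ,  0.001, -0.001,  0.   ]), 'effort': array([ 1.0000e-03, -5.1030e+01, -4.6000e-02, -2.3771e+01,  1.1000e-02,
        7.0000e-03, -0.0000e+00]), 'tcp_pos': array([ 0.217, -0.639,  0.241]), 'ee_rot': array([ 0.987,  0.163, -0.   , -0.001]), 'ft_force': array([-0.413,  0.687, -0.377]), 'ft_torque': array([-0.016,  0.022, -0.043]), 'gripper_force': np.float64(0.0), 'gripper_width': np.float64(0.085)}
[[ 0.004 -0.982  0.191  0.271]
 [-1.    -0.005 -0.003  0.077]
 [ 0.004 -0.191 -0.982  1.26 ]
 [ 0.     0.     0.     1.   ]] [[367.63950599   0.         255.30512307]
 [  0.         367.63950599 193.54190465]
 [  0.           0.           1.        ]]
[[ 0.302  0.679 -0.669  1.261]
 [ 0.953 -0.229  0.198 -0.159]
 [-0.019 -0.697 -0.716  0.903]
 [ 0.     0.     0.     1.   ]] [[449.86999787   0.         252.50778669]
 [  0.         449.86999787 189.01530473]
 [  0.           0.           1.        ]]
```

View pics/top0.png

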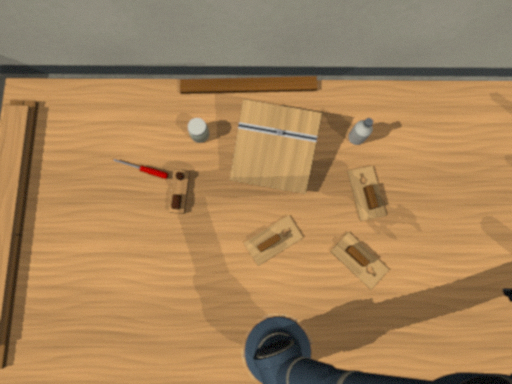

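View pics/scene0.png

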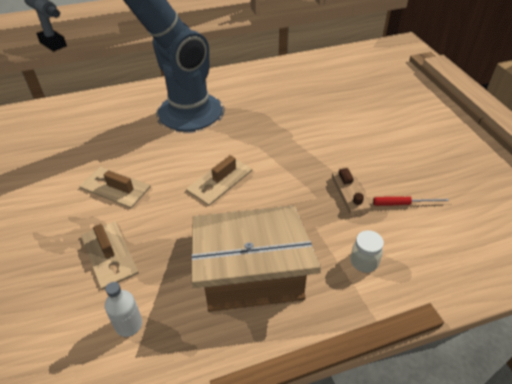

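The top view shows the target block (the farthest of three) at about (367,193) with its keyhole at (363,178). The rack is at (277,145) with the screw at (281,133). The scene view agrees, with the block next to the glue bottle and the screw head at (248,247).

```bash
cat > h.py <<'E'
import numpy as np,cv2
def pts(c):
    K=c["camera_matrix"];z=c["range_z"];v,u=np.indices(z.shape)
    p=np.stack([(u-K[0,2])/K[0,0]*z,(v-K[1,2])/K[1,1]*z,z],-1)
    T=c["world_from_camera"];return p@T[:3,:3].T+T[:3,3]
def plane(q):
    for _ in range(6):
        A=np.c_[q[:,:2],np.ones(len(q))];s=np.linalg.lstsq(A,q[:,2],rcond=None)[0]
        r=q[:,2]-A@s;q=q[abs(r)<max(2*r.std(),.001)]
    return s,r.std(),q
E
python3 - <<'E'
from h import *
for n,bx,rk,px in(("top",(340,155,395,228),(240,100,320,190),(281,133)),("scene",(75,215,140,290),(195,210,315,278),(248,247))):
    c=np.load(n+"0.npz");P=pts(c)
    def roi(b):return P[b[1]:b[3],b[0]:b[2]].reshape(-1,3)
    q=roi(bx);q=q[q[:,2]>-.05]
    print(n,"bench z",np.median(q[:,2]))
    h=q[(q[:,2]>.045)&(q[:,2]<.062)];b=q[(q[:,2]>.0055)&(q[:,2]<.014)]
    for m in(h,b):
        r=cv2.minAreaRect((m[:,:2]*1000).astype(np.float32));print(len(m),m.mean(0).round(4),np.round(r[0],1),np.round(r[1],1),round(r[2],1))
    s,e,i=plane(roi(rk)[roi(rk)[:,2]>.03]);nn=np.array([-s[0],-s[1],1]);nn/=np.linalg.norm(nn)
    print("plane",s.round(4),e,"normal",nn.round(4),"slope",np.degrees(np.arccos(nn[2])),"azim",np.degrees(np.arctan2(-nn[1],-nn[0])))
    r=cv2.minAreaRect((i[:,:2]*1000).astype(np.float32));print(np.round(r[0],1),np.round(r[1],1),r[2])
    w=roi((px[0]-14,px[1]-14,px[0]+14,px[1]+14));d=(w-[0,0,s[2]])@nn
    k=w[(d>.009)&(d<.022)];print("screw",len(k),k.mean(0).round(4),d[(d>.009)&(d<.022)].mean())
    f=cv2.resize(c["frame"][bx[1]:bx[3],bx[0]:bx[2]],None,fx=6,fy=6,interpolation=2);cv2.imwrite(f"pics/{n}crop.png",f)
E
```

```text
top bench z 0.002708569749993339
178 [ 0.4993 -0.3157  0.0543] [ 499.8 -316.1] [79.2 25.9] 10.9
1039 [ 0.521  -0.3104  0.0097] [ 529.6 -320.4] [194.3 255.1] 89.4
plane [ 0.3577 -0.0639 -0.1338] 0.0019993612317931917 normal [-0.3362  0.06    0.9399] slope 19.970503413052327 azim -10.125141278049904
[654.2  10.6] [259.5 254.9] 79.74349212646484
screw 28 [ 0.6939 -0.0038  0.1314] 0.015777162905658195
scene bench z 0.0030549248352675917
274 [ 0.5064 -0.3177  0.0537] [ 503.  -318.4] [81.2 24. ] 12.1
1745 [ 0.5317 -0.3128  0.0094] [ 527.3 -313.2] [195.8  90. ] 12.2
plane [ 0.3584 -0.0668 -0.1364] 0.0008412981805112525 normal [-0.3367  0.0628  0.9395] slope 20.032206210052635 azim -10.561776489097284
[657.7  12.6] [252.5 257.7] 79.84149169921875
screw 48 [ 0.6972 -0.0051  0.1297] 0.014908678513482237
```

The block yaw is about 11.5° with its centre near (0.5205, -0.313). The rack's uphill azimuth is about -10.3° at a 20° slope, and the screw head is near (0.6955, -0.0045, 0.130). Sizes and heights match the figures given, so I'll move.

>>> step_arm([
  [[3.4,-1.85,0.5,0,0,0.03],[6.8,-3.7,1,0,0,0.06],[10.2,-5.5,1.5,0,0,0.09],[13.6,-7.3,2,0,0,0.12],[17,-9.2,2.5,0,0,0.127]],
], fingers=100)

```text
clock: 0.52
tcp_pos: [0.3494, -0.4957, 0.2167]
ee_rot: [0.995, 0.099, -0.0, -0.0]
ft_force: [0.5, 0.2, 0.5]
gripper_width: 0.0855
gripper_force: 0.0
```

```bash
cat >> h.py <<'E'
from scipy.spatial.transform import Rotation as R
from bench import manip
def pose():
    s=manip.observe();return np.array(s["tcp_pos"]),R.from_quat(s["ee_rot"])
def Rtool(xax,zax):
    z=np.array(zax)/np.linalg.norm(zax);x=np.array(xax)-np.dot(xax,z)*z;x/=np.linalg.norm(x)
    return R.from_matrix(np.c_[x,np.cross(z,x),z])
def go(p,Rt):
    p0,R0=pose();print("shift cm",(R0.inv().apply(np.array(p)-p0)*100).round(2),"rot",(R0.inv()*Rt).as_rotvec().round(4))
a=np.radians(11.5)
RB=Rtool([np.cos(a),np.sin(a),0],[0,0,-1])
E
python3 -c "
from h import *
print(pose()[0]);go([.5205,-.313,.14],RB)"
```

```text
[ 0.34944826 -0.49568007  0.21670819]
shift cm [ 20.38 -14.52   7.67] rot [-0.0005  0.0002 -0.0015]
```

>>> step_arm([
  [[2.8,-2,1,0,0,0],[5.6,-4,2,0,0,0],[8.4,-6,3,0,0,0],[11.2,-8,4,0,0,0],[14,-10,5,0,0,0]],
])

```text
clock: 0.93
tcp_pos: [0.4666, -0.3698, 0.1666]
ee_rot: [0.995, 0.1, -0.0, -0.0]
ft_force: [1.0, 0.1, -0.5]
gripper_width: 0.0857
gripper_force: 0.0
```

>>> step_arm([
  [[2.8,-2,1,0,0,0],[5,-3.6,2,0,0,0],[6.4,-4.5,2.7,0,0,0],[6.4,-4.5,2.7,0,0,0]],
])

```text
clock: 1.27
tcp_pos: [0.5221, -0.309, 0.1384]
ee_rot: [0.995, 0.104, -0.0, -0.002]
ft_force: [0.1, 0.4, 0.3]
gripper_width: 0.0854
gripper_force: 0.0
```

```bash
python3 - <<'E'
from h import *
c=manip.capture("wrist");cv2.imwrite("pics/w1.png",c["frame"]);np.savez("w1.npz",**c)
P=pts(c).reshape(-1,3);P=P[(abs(P[:,0]-.52)<.14)&(abs(P[:,1]+.313)<.1)]
print(pose()[0],c["world_from_camera"].round(3))
for lo,hi in((.046,.06),(.005,.014)):
    m=P[(P[:,2]>lo)&(P[:,2]<hi)]
    if len(m)>9:
        r=cv2.minAreaRect((m[:,:2]*1000).astype(np.float32));print(len(m),m.mean(0).round(4),np.round(r[0],1),np.round(r[1],1),round(r[2],1))
E
```

```text
[ 0.52043486 -0.31191073  0.13911135] [[ 0.207 -0.928 -0.309  0.602]
 [-0.978 -0.197 -0.062 -0.293]
 [-0.003  0.316 -0.949  0.27 ]
 [ 0.     0.     0.     1.   ]]
2870 [ 0.5044 -0.3169  0.0539] [ 501.  -317.7] [79.9 24. ] 12.1
15588 [ 0.5344 -0.3103  0.0095] [ 498.4 -290.6] [211.8 144.9] 12.0
```

View pics/w1.png

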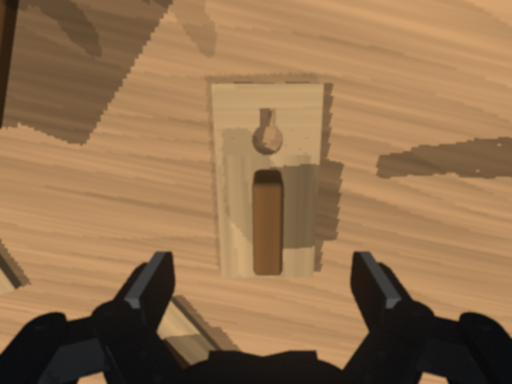

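The wrist view shows the block square on, with the hole at (267,135), the slot above it and the handle at (268,222). The handle measures 79.9 x 24 mm at yaw 12.0°, so the block centre is (0.5206, -0.3135). I'll descend and grip.

```bash
sed -i 's/radians(11.5)/radians(12.0)/' h.py; python3 -c "
from h import *
go([.5206,-.3135,.026],RB)"
```

```text
shift cm [-0.    0.18 11.31] rot [-0.0022  0.0013 -0.004 ]
```

>>> step_arm([
  [[0,0.15,3.5,0,0,0],[0,0.15,6.8,0,0,0],[0,0.15,9.5,0,0,0],[0,0.15,11.2,0,0,0],[0,0.15,11.3,0,0,0]],
])

```text
clock: 1.73
tcp_pos: [0.5161, -0.3167, 0.0239]
ee_rot: [0.995, 0.099, -0.003, -0.001]
ft_force: [-0.6, 0.6, 0.2]
gripper_width: 0.0854
gripper_force: 0.0
```

>>> step_arm([
  [[0,0,0,0,0,0],[0,0,0,0,0,0],[0,0,0,0,0,0],[0,0,0,0,0,0],[0,0,0,0,0,0]],
], fingers=0, force=100)

```text
clock: 2.15
tcp_pos: [0.5205, -0.3158, 0.0287]
ee_rot: [0.995, 0.1, 0.001, 0.0]
ft_force: [-1.2, 3.2, 1.8]
gripper_width: 0.0255
gripper_force: 1.5
```

>>> step_arm([
  [[0,0,0,0,0,0],[0,0,0,0,0,0],[0,0,0,0,0,0],[0,0,0,0,0,0]],
])

```text
clock: 2.48
tcp_pos: [0.5208, -0.3158, 0.0289]
ee_rot: [0.995, 0.1, 0.001, 0.0]
ft_force: [-1.7, 0.7, 5.8]
gripper_width: 0.0225
gripper_force: 99.1
```

```bash
python3 -c "
from h import *
print(pose()[0]);go([.5206,-.3135,.026],RB)"
```

```text
[ 0.52077438 -0.31584786  0.02886144]
shift cm [ 0.03 -0.23  0.29] rot [ 0.0009 -0.0015 -0.0083]
```

>>> step_arm([
  [[0,0,-2,0,0,0],[0,0,-5,0,0,0],[0,0,-9,0,0,0],[0,0,-13,0,0,0],[0,0,-17,0,0,0]],
])

```text
clock: 2.9
tcp_pos: [0.5191, -0.3155, 0.1985]
ee_rot: [0.995, 0.1, -0.001, -0.0]
ft_force: [0.5, -1.1, -4.0]
gripper_width: 0.0231
gripper_force: 98.5
```

```bash
cat >> h.py <<'E'
n=np.array([-.3365,.0614,.9397]);n/=np.linalg.norm(n)
u=np.array([-n[0],-n[1],0]);u=u-u@n*n;u/=np.linalg.norm(u);v=np.cross(n,u)
RR=Rtool(u,-n)
S=np.array([.6955,-.0045,.1305])-.0155*n   # screw foot on the face
H=np.array([.045,0,.0289])                  # hole in tool frame
def hole(x,y,z): return S+x*u+y*v+z*n-RR.apply(H)  # tcp for hole at rack coords
def where():
    p,r=pose();d=p+r.apply(H)-S;f=np.array(manip.observe()["ft_force"]);print("hole mm",(1e3*np.array([d@u,d@v,d@n])).round(1),"F uvn",np.round([f@u,f@v,f@n],1))
E
python3 -c "
from h import *
print(pose()[0]);q=hole(-.06,0,.06);print(q);go(q,RR);where()"
```

```text
[ 0.5190701  -0.3155055   0.19854779]
[0.57373736 0.01771761 0.16355748]
shift cm [ 12.01 -31.56   3.51] rot [-0.0672  0.3462  0.3774]
hole mm [ -58.1 -320.9   78.2] F uvn [-0.7 -1.  -3.9]
```

>>> step_arm([
  [[1,-3.7,0,0,0.04,0.04],[2.5,-7.4,0,-0.01,0.08,0.09],[4,-11.1,0,-0.02,0.13,0.14],[5.5,-14.8,0,-0.03,0.17,0.19],[7,-18.5,0,-0.035,0.21,0.23]],
])

```text
clock: 3.32
tcp_pos: [0.5506, -0.1189, 0.1972]
ee_rot: [0.994, -0.016, 0.106, 0.007]
ft_force: [0.7, 0.3, -4.0]
gripper_width: 0.023
gripper_force: 98.9
```

```bash
python3 -c "
from h import *
print(pose()[0]);q=hole(-.06,0,.06);go(q,RR);where()"
```

```text
[ 0.55061944 -0.11893711  0.19717018]
shift cm [  1.12 -13.77   3.54] rot [-0.0311  0.1349  0.1436]
hole mm [ -51.6 -131.5   85.3] F uvn [-0.7  0.4 -4. ]
```

>>> step_arm([
  [[0.3,-3.5,0.5,-0.01,0.04,0.04],[0.6,-7,1.5,-0.015,0.08,0.08],[0.9,-10.5,2.5,-0.02,0.12,0.12],[1.1,-13.2,3.3,-0.03,0.135,0.144],[1.1,-13.8,3.5,-0.03,0.135,0.144]],
])

```text
clock: 3.73
tcp_pos: [0.5722, 0.024, 0.1622]
ee_rot: [0.982, -0.083, 0.171, 0.013]
ft_force: [-0.5, 0.0, -3.4]
gripper_width: 0.023
gripper_force: 98.9
```

>>> step_arm([
  [[0,0,0,0,0,0],[0,0,0,0,0,0]],
])

```text
clock: 3.9
tcp_pos: [0.5734, 0.0162, 0.1636]
ee_rot: [0.981, -0.087, 0.172, 0.016]
ft_force: [0.1, -0.2, -3.1]
gripper_width: 0.0229
gripper_force: 98.9
```

```bash
python3 - <<'E'
from h import *
c=manip.capture("wrist");cv2.imwrite("pics/w2.png",c["frame"]);np.savez("w2.npz",**c);where()
go(hole(-.06,0,.06),RR)
p,r=pose();print(p,r.as_quat());np.savez("w2p.npz",p=p,q=r.as_quat())
E
```

```text
hole mm [-59.5  -2.7  60.1] F uvn [-0.2 -0.6 -3.6]
shift cm [-0.06 -0.28  0.02] rot [0.0002 0.0017 0.0013]
[0.57372293 0.01487244 0.16389972] [ 0.98100225 -0.08813723  0.17209769  0.01577347]
```

View pics/w2.png

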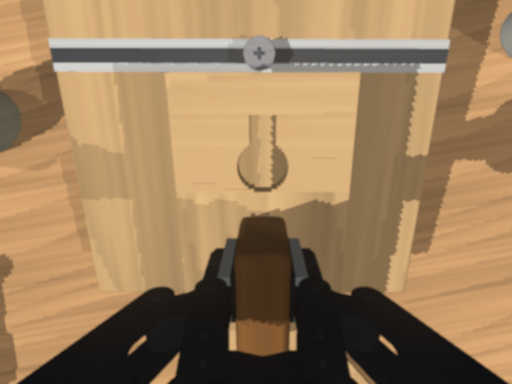

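The wrist view shows the screw head at (259,52) and the keyhole's round hole at (262,167), with the block in line with the slope. I'll measure both from depth.

```bash
cat > m.py <<'E'
from h import *
from scipy.optimize import least_squares
def circ(q,r0):
    f=least_squares(lambda s:np.hypot(q[:,0]-s[0],q[:,1]-s[1])-r0,q.mean(0),loss="soft_l1",f_scale=.001);return f.x,f.fun.std()
def meas(f,p,q,shole=None):
    c=np.load(f);P=pts(c);r=R.from_quat(q)
    T=r.inv().apply(P.reshape(-1,3)-p).reshape(P.shape)
    # block base in tool frame
    m=(abs(T[...,0]-.055)<.045)&(abs(T[...,1])<.06)&(abs(T[...,2]-.02)<.008)
    b=T[m];s,e,i=plane(b);print("base top plane in tool: tilt x,y",s[:2].round(4),"z0 %.4f"%s[2],e,len(b))
    rc=cv2.minAreaRect((b[:,:2]*1000).astype(np.float32));print("y range",np.percentile(b[:,1],[.5,99.5]).round(4),"x max",np.percentile(b[:,0],99.5).round(4))
    e=[b[(b[:,0]>x)&(b[:,0]<x+.01)] for x in(.02,.07)];print("yaw from sides",[np.round([k[:,1].min(),k[:,1].max()],4) for k in e])
    # hole: rim pixels on base plane by ray
    K=c["camera_matrix"];W=c["world_from_camera"];vv,uu=np.indices(m.shape)
    rays=r.inv().apply((np.stack([(uu-K[0,2])/K[0,0],(vv-K[1,2])/K[1,1],np.ones(m.shape)],-1).reshape(-1,3))@W[:3,:3].T)
    o=r.inv().apply(W[:3,3]-p);nn=np.array([-s[0],-s[1],1]);t=(s[2]-o@nn)/(rays@nn);B=(o+t[:,None]*rays).reshape(P.shape)
    low=((T[...,2]>s[2]+.012)&(np.hypot(B[...,0]-.045,B[...,1])<.022)).astype(np.uint8)
    hh=B[low>0];rim=B[(low>0)&(cv2.erode(low,np.ones((3,3)))==0)]
    rr=rim[rim[:,0]<.05];print("hole (top rim) tool xy",*circ(rr,.013),len(hh), "slot y",hh[hh[:,0]>.06][:,1].mean() if (hh[:,0]>.06).any() else None)
    # rack
    d=(P-S)@n;X=(P-S)@u;Y=(P-S)@v
    fm=(abs(d)<.006)&(abs(Y)<.12)&(X<.07)&(X>-.15)&((abs(X)>.025))
    fs,fe,_=plane(P[fm]);fn=np.array([-fs[0],-fs[1],1]);fn/=np.linalg.norm(fn);print("face normal",fn.round(4),"offset at S mm",1e3*((np.array([0,0,fs[2]])-S)@fn),fe,fm.sum())
    d=(P-[0,0,fs[2]])@fn
    k=(abs(X)<.025)&(abs(Y)<.025)&(d>.012)&(d<.02);print("head d",d[k].mean(),k.sum())
    km=k.astype(np.uint8);ed=k&(cv2.erode(km,np.ones((3,3)))==0);print("screw rel S (u,v)",*circ(np.c_[X[ed],Y[ed]],.0098), "mean",X[k].mean(),Y[k].mean())
    print("tool-rack rot (tool x vs u,v,n)",[round(float(r.apply([1,0,0])@a),4) for a in(u,v,n)])
E
python3 -c "
from m import *
d=np.load('w2p.npz');meas('w2.npz',d['p'],d['q'])"
```

```text
base top plane in tool: tilt x,y [ 0.0004 -0.    ] z0 0.0198 0.00048621130451658785 25547
y range [-0.0459  0.0433] x max 0.0893
yaw from sides [array([-0.0463,  0.0441]), array([-0.0467,  0.0437])]
hole (top rim) tool xy [ 0.04871946 -0.00112126  0.0197917 ] 0.0033416862988662113 2214 slot y -0.001223143847176039
face normal [-0.3375  0.0618  0.9393] offset at S mm 0.26732096648152126 0.0005263313840167508 29942
head d 0.015508191036003304 878
screw rel S (u,v) [-0.00164214  0.00072668] 0.0015080564519895962 mean -0.0016721993522921862 0.0008366787043503874
tool-rack rot (tool x vs u,v,n) [1.0, 0.0013, -0.0017]
```

The block sits square in the grip. I'm updating the screw to u -1.65, v +0.75 mm and the hole to (44.5, -1.2) mm in the tool frame, then moving above the screw.

```bash
cat >> h.py <<'E'
S=S-.00165*u+.00075*v+.00025*n
H=np.array([.0445,-.0012,.0288])
E
python3 -c "
from h import *
where();go(hole(0,0,.025),RR)"
```

```text
hole mm [-58.3  -2.3  59.9] F uvn [-0.2 -0.6 -3.6]
shift cm [ 5.83 -0.23  3.49] rot [0.0002 0.0017 0.0013]
```

>>> step_arm([
  [[2.5,-0.1,0,0,0,0],[5,-0.25,0.5,0,0.002,0.001],[5.8,-0.25,1.5,0,0.002,0.001],[5.85,-0.25,2.5,0,0.002,0.001],[5.85,-0.25,3.2,0,0.002,0.001]],
])

```text
clock: 4.37
tcp_pos: [0.6385, 0.0048, 0.152]
ee_rot: [0.981, -0.09, 0.172, 0.016]
ft_force: [-0.8, 0.5, -4.0]
gripper_width: 0.0226
gripper_force: 99.2
```

>>> step_arm([
  [[0,0,0.2,0,0,0],[0,0,0.2,0,0,0],[0,0,0.2,0,0,0]],
])

```text
clock: 4.62
tcp_pos: [0.6389, 0.007, 0.1512]
ee_rot: [0.981, -0.088, 0.173, 0.015]
ft_force: [0.2, -0.4, -2.7]
gripper_width: 0.0229
gripper_force: 99.2
```

```bash
python3 - <<'E'
from h import *
c=manip.capture("wrist");np.savez("w3.npz",**c);cv2.imwrite("pics/w3.png",cv2.resize(c["frame"][110:230,180:340],None,fx=5,fy=5,interpolation=2))
where();go(hole(0,0,.018),RR)
p,r=pose();np.savez("w3p.npz",p=p,q=r.as_quat())
# where the screw head and the hole rim (top) should appear
K=c["camera_matrix"];T=np.linalg.inv(c["world_from_camera"])
def px(w):
    q=T[:3,:3]@w+T[:3,3];q=K@q;return q[:2]/q[2]
print("head px",px(S+.0155*n),"hole top px",px(p+r.apply(H-[0,0,.009])))
# 1 mm in u, v at head level in px
print(px(S+.0155*n+.001*u)-px(S+.0155*n),px(S+.0155*n+.001*v)-px(S+.0155*n))
E
```

```text
hole mm [-0.5  2.1 26.1] F uvn [-0.5  1.1 -3.2]
shift cm [0.05 0.19 0.81] rot [-0.0014 -0.0004  0.0019]
head px [263.32021765 158.31113137] hole top px [259.3765542  167.43897917]
[ 0.00471954 -1.7455322 ] [-1.77113878 -0.00291815]
```

View pics/w3.png

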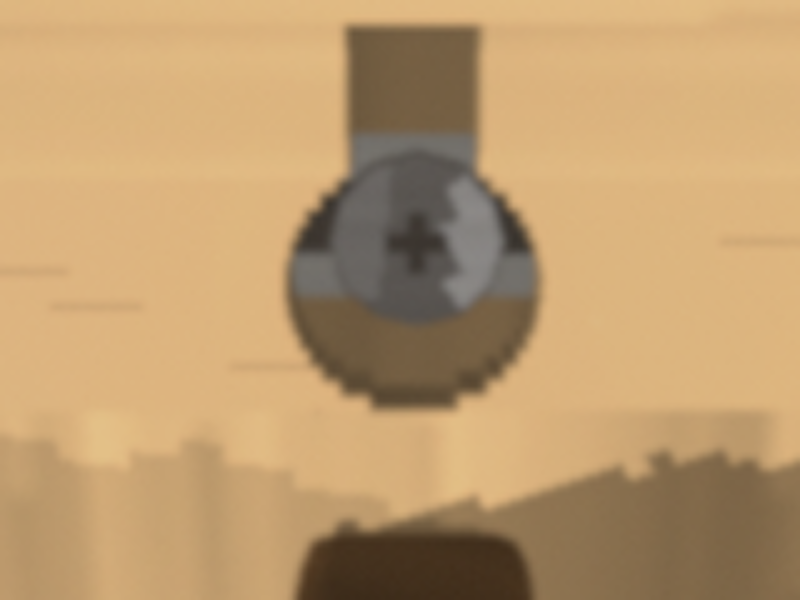

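The screw head is at about (263.4,157.6) and the hole centre at (262.9,166.6). After parallax the hole is about 0.6 mm too far +v and 0.3 mm too far down the slope. I'll correct that and descend gently.

>>> step_arm([
  [[0.03,0.06,0.3,0,0,0],[0.03,0.06,0.6,0,0,0],[0.03,0.06,0.9,0,0,0],[0.03,0.06,1.1,0,0,0],[0.03,0.06,1.3,0,0,0]],
])

```text
clock: 5.08
tcp_pos: [0.6446, 0.0057, 0.1396]
ee_rot: [0.981, -0.088, 0.173, 0.015]
ft_force: [-0.0, -0.1, -3.4]
gripper_width: 0.0227
gripper_force: 99.2
```

>>> step_arm([
  [[0,0,0.1,0,0,0],[0,0,0.2,0,0,0],[0,0,0.3,0,0,0],[0,0,0.4,0,0,0],[0,0,0.4,0,0,0]],
])

```text
clock: 5.5
tcp_pos: [0.6459, 0.0053, 0.1359]
ee_rot: [0.981, -0.088, 0.173, 0.015]
ft_force: [0.7, -0.9, -2.8]
gripper_width: 0.0231
gripper_force: 99.2
```

```bash
python3 -c "
from h import *
where();go(hole(0,0,0),RR)"
```

```text
hole mm [0.6 1.3 8.9] F uvn [-0.2 -0.8 -2.9]
shift cm [-0.06  0.12  0.88] rot [-0.0013 -0.0009  0.0014]
```

The head is inside the hole with no contact force. I'll go on down until the base touches the board.

>>> step_arm([
  [[0,0,0.15,0,0,0],[0,0,0.3,0,0,0],[0,0,0.45,0,0,0],[0,0,0.6,0,0,0],[0,0,0.7,0,0,0]],
])

```text
clock: 5.92
tcp_pos: [0.6483, 0.0049, 0.1293]
ee_rot: [0.981, -0.088, 0.173, 0.015]
ft_force: [0.0, -0.1, -3.6]
gripper_width: 0.0231
gripper_force: 99.2
```

>>> step_arm([
  [[0,0,0.05,0,0,0],[0,0,0.1,0,0,0],[0,0,0.1,0,0,0]],
])

```text
clock: 6.17
tcp_pos: [0.6487, 0.0049, 0.1285]
ee_rot: [0.981, -0.088, 0.173, 0.015]
ft_force: [0.2, 1.1, -3.8]
gripper_width: 0.023
gripper_force: 99.2
```

```bash
python3 -c "
from h import *
where();go(hole(0,0,0),RR)"
```

```text
hole mm [0.6 1.4 0.9] F uvn [-1.3  1.1 -3.6]
shift cm [-0.06  0.13  0.09] rot [-0.0013 -0.001   0.0014]
```

Still free. I'll feel for the board in 0.5 mm steps.

>>> step_arm([
  [[0,0,0.05,0,0,0],[0,0,0.1,0,0,0],[0,0,0.1,0,0,0]],
])

```text
clock: 6.42
tcp_pos: [0.649, 0.0048, 0.1276]
ee_rot: [0.981, -0.088, 0.174, 0.015]
ft_force: [-0.6, 0.2, -2.7]
gripper_width: 0.0232
gripper_force: 99.2
```

```bash
python3 -c "
from h import *
where()"
```

```text
hole mm [ 0.7  1.4 -0. ] F uvn [-1.5  0.1 -2.3]
```

>>> step_arm([
  [[0,0,0.04,0,0,0],[0,0,0.08,0,0,0],[0,0,0.08,0,0,0]],
])

```text
clock: 6.67
tcp_pos: [0.6492, 0.0048, 0.1274]
ee_rot: [0.981, -0.088, 0.174, 0.015]
ft_force: [-4.3, 0.5, 2.4]
gripper_width: 0.0225
gripper_force: 100.2
```

```bash
python3 -c "
from h import *
where()"
```

```text
hole mm [ 0.7  1.4 -0.2] F uvn [-3.2 -0.3  3.7]
```

The base is resting on the board at about 6 N. Now I'll pull down the slope, watching the force.

>>> step_arm([
  [[-0.2,0,-0.02,0,0,0],[-0.45,0,-0.03,0,0,0],[-0.7,0,-0.03,0,0,0],[-0.95,0,-0.03,0,0,0],[-1.0,0,-0.03,0,0,0]],
])

```text
clock: 7.08
tcp_pos: [0.6401, 0.0067, 0.1241]
ee_rot: [0.981, -0.088, 0.174, 0.015]
ft_force: [2.2, -0.2, 0.6]
gripper_width: 0.0227
gripper_force: 99.9
```

```bash
python3 -c "
from h import *
where()"
```

```text
hole mm [-9.1  1.6 -0.2] F uvn [ 2.3  0.2 -0.2]
```

>>> step_arm([
  [[-0.25,0,0,0,0,0],[-0.5,0,0,0,0,0],[-0.75,0,0,0,0,0],[-0.95,0,0,0,0,0],[-1.05,0,0,0,0,0]],
])

```text
clock: 7.5
tcp_pos: [0.6304, 0.0084, 0.1204]
ee_rot: [0.981, -0.088, 0.174, 0.015]
ft_force: [1.9, -0.3, 3.4]
gripper_width: 0.023
gripper_force: 99.9
```

>>> step_arm([
  [[-0.03,0,0,0,0,0],[-0.06,0,0,0,0,0],[-0.06,0,0,0,0,0]],
])

```text
clock: 7.75
tcp_pos: [0.6301, 0.0084, 0.1204]
ee_rot: [0.981, -0.088, 0.174, 0.015]
ft_force: [1.7, -0.3, 4.0]
gripper_width: 0.023
gripper_force: 100.0
```

```bash
python3 -c "
from h import *
where()"
```

```text
hole mm [-19.9   1.5  -0.2] F uvn [3.  0.  3.2]
```

>>> step_arm([
  [[-0.06,0,0,0,0,0],[-0.12,0,0,0,0,0],[-0.12,0,0,0,0,0]],
])

```text
clock: 8.0
tcp_pos: [0.629, 0.0086, 0.12]
ee_rot: [0.981, -0.088, 0.174, 0.015]
ft_force: [1.2, -0.1, 5.9]
gripper_width: 0.0229
gripper_force: 100.2
```

>>> step_arm([
  [[-0.05,0,0,0,0,0],[-0.1,0,0,0,0,0],[-0.1,0,0,0,0,0]],
])

```text
clock: 8.25
tcp_pos: [0.628, 0.0087, 0.1196]
ee_rot: [0.981, -0.088, 0.174, 0.015]
ft_force: [1.6, 0.2, 5.2]
gripper_width: 0.0228
gripper_force: 100.3
```

```bash
python3 -c "
from h import *
where()"
```

```text
hole mm [-22.2   1.5  -0.2] F uvn [3.2 0.5 4.3]
```

>>> step_arm([
  [[-0.04,0,0,0,0,0],[-0.08,0,0,0,0,0],[-0.08,0,0,0,0,0]],
])

```text
clock: 8.5
tcp_pos: [0.6276, 0.0088, 0.1194]
ee_rot: [0.981, -0.088, 0.174, 0.015]
ft_force: [2.9, -0.7, 5.1]
gripper_width: 0.0229
gripper_force: 100.1
```

```bash
python3 -c "
from h import *
where()"
```

```text
hole mm [-22.6   1.5  -0.2] F uvn [ 4.5 -0.2  3.7]
```

>>> step_arm([
  [[-0.04,0,0,0,0,0],[-0.08,0,0,0,0,0],[-0.08,0,0,0,0,0]],
])

```text
clock: 8.75
tcp_pos: [0.6275, 0.0089, 0.1194]
ee_rot: [0.981, -0.088, 0.175, 0.015]
ft_force: [6.4, -1.7, 5.2]
gripper_width: 0.0228
gripper_force: 100.0
```

```bash
python3 - <<'E'
from h import *
where()
c=manip.capture("wrist");np.savez("w4.npz",**c);cv2.imwrite("pics/w4.png",cv2.resize(c["frame"][80:230,160:360],None,fx=4,fy=4,interpolation=2))
E
```

```text
hole mm [-22.7   1.5  -0.1] F uvn [ 8.  -0.5  2.6]
```

View pics/w4.png

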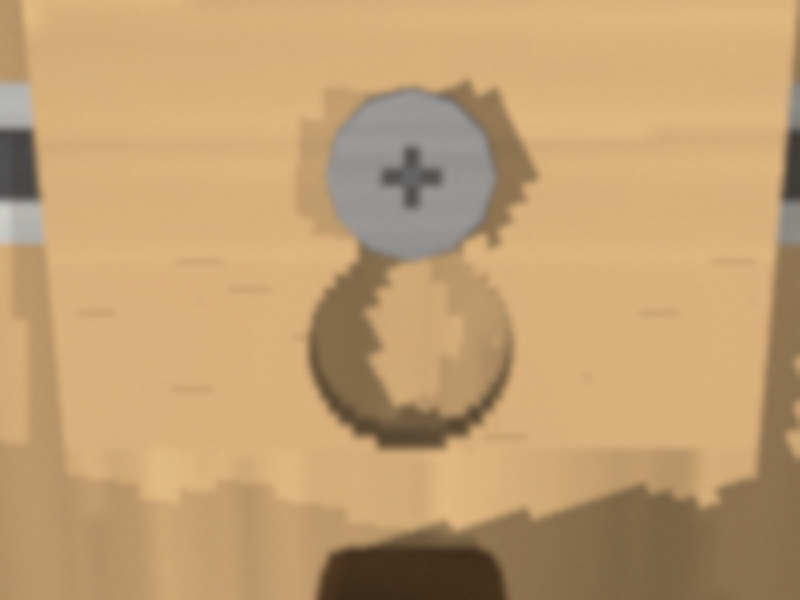

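The view shows the screw head at (412,175) in the crop, over the slot end, with the empty hole below it at (411,345). The stop was felt as u-force rising to 8 N with no further motion. I'll release and back off along the tool axis.

>>> step_arm([
  [[0,0,0,0,0,0],[0,0,0,0,0,0],[0,0,0,0,0,0],[0,0,0,0,0,0],[0,0,0,0,0,0]],
], fingers=80)

```text
clock: 9.22
tcp_pos: [0.6252, 0.009, 0.1178]
ee_rot: [0.981, -0.088, 0.172, 0.015]
ft_force: [-0.1, -0.6, 0.1]
gripper_width: 0.0684
gripper_force: 0.0
```

>>> step_arm([
  [[0,0,-0.5,0,0,0],[0,0,-2,0,0,0],[0,0,-5,0,0,0],[0,0,-8.5,0,0,0],[0,0,-11,0,0,0]],
])

```text
clock: 9.63
tcp_pos: [0.5885, 0.016, 0.2243]
ee_rot: [0.981, -0.088, 0.174, 0.015]
ft_force: [0.0, 0.2, 0.4]
gripper_width: 0.0683
gripper_force: 0.0
```

>>> step_arm([
  [[0,0,0,0,0,0],[0,0,0,0,0,0],[0,0,0,0,0,0]],
])

```text
clock: 9.88
tcp_pos: [0.5885, 0.0154, 0.2216]
ee_rot: [0.981, -0.088, 0.173, 0.015]
ft_force: [-0.5, 0.1, -0.5]
gripper_width: 0.0682
gripper_force: 0.0
```

```bash
python3 - <<'E'
from h import *
c=manip.capture("wrist");np.savez("w5.npz",**c);cv2.imwrite("pics/w5.png",c["frame"]);P=pts(c)
d=(P-S)@n;X=(P-S)@u;Y=(P-S)@v
m=(abs(d-.009)<.004)&(abs(Y)<.047)&(X<.03)&(X>-.15)
s,e,_=plane(P[m]);nn=np.array([-s[0],-s[1],1]);nn/=np.linalg.norm(nn);print("tilt",np.arccos(nn@n),"top d mm",np.median(d[m])*1e3)
h=(abs(d-.054)<.005)&(abs(Y)<.05)&(X<-.03)
r=cv2.minAreaRect(np.c_[X[h],Y[h]].astype(np.float32)*1000);print("handle u,v",r,"expect u centre -87")
b=(abs(d-.009)<.003)&(abs(Y)<.03)&(X>-.02)&(X<.05);print("front edge u",np.percentile(X[b],99.5),"expect .023")
E
```

```text
tilt 0.001142372932408493 top d mm 8.912708182431494
handle u,v ((-86.374267578125, 0.14453983306884766), (79.42582702636719, 23.99195671081543), 0.8757594227790833) expect u centre -87
front edge u 0.02260107393006006 expect .023
```

View pics/w5.png

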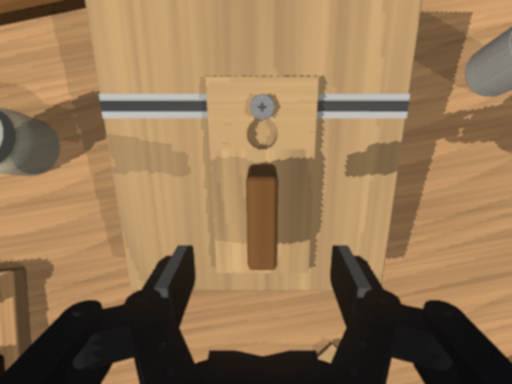

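The block hangs flat and home, with the screw at (263,105) and the hole at (263,132), and the gripper is clear of it. The handle and front edge match the home position to within 1 mm.

```bash
python3 -c "
from bench import manip
print(manip.sign_off())"
```

```text
the job is handed in; nothing more can be done
None
```

The push block hangs released on the rack, flat on the board with the screw home in the narrow end of the slot. The gripper is clear of it and the job is handed in; the sign-off returned no verdict.

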